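# Unlock the cafe's cash drawer with its key

### The arm

A 6-joint arm with a two-finger parallel gripper is mounted at the origin on the work surface. World frame = base frame: x ahead of the robot, y to its left, z up, the work surface at z = 0. Lengths are in m, angles in rad, forces in N, time in s.
With the tool pointing down it reaches from about 0.25 to 0.725 m from the base axis. Payload 4 kg.
Tool frame: the origin (TCP) lies at the very end of the fingers, on their centre line; the grasp point (between the pads) lies 19 mm behind it; z points along the fingers, y is the direction in which the jaws open and shut (so a half turn about z gives the same grasp; the last joint's range is limited). The gripper opens to 85 mm and grips with 20 to 120 N. Pads are 22 mm wide; open, the fingers measure 114 mm over their backs; the gripper's body (76 mm by 85 mm) begins 54 mm behind the grasp point. The pads swing forward as they close: fully open they stand 13 mm farther back than shut.
Start: joints at [1.306, 0.241, 0.005, 1.335, 0, 1.571], TCP at [0.131, 0.483, 0.231] pointing down, gripper open.
Joint ranges: [-2.72, 2.72], [-1.05, 1.87], [-1.09, 1.28], [-1.99, 2.15], [-1.42, 1.44], [-3.14, 3.14]. Speed limits (rad/s): [2.79, 2.79, 3.14, 3.14, 3.14, 3.14].

### API

Orientations are given as a unit quaternion [x, y, z, w].
In Python, from workcell import bot gives the robot as it stands.
- The arm moves only by the shell command python3 -m crank 'ROWS'. ROWS is JSON, a list that holds one entry, the list of rows, each a list of 5 numbers: the shift along the tool's x, y, z in mm, then the turn about the tool's z in degrees, then the closure in counts, from 0 (fully open) to 255 (shut). In form: [[[tx, ty, tz, turn, grip], ...]]. A call has 1 to 12 rows; each row shifts and turns the pose as measured when the row begins, along the tool's axes as they then stand; what a row does not reach is not made up. A row lasts 1/8 s, in which the tool goes at most 62.5 mm and 10.7 degrees, less where a joint would pass 70% of its speed; a pose out of reach is approached as far as the arm can. A call is refused whole if a number of a shift passes 62.5 or a number of a turn 10.7, either way. A call with a gripper value outside its range is refused whole. The fingers move at their own pace and stop on an object; the grip force is fixed at half the most. Time passes only in rows, so rows that do not move let the fingers close. It gives the time, the measured TCP pose, the force and the opening at its end, in the units of the state.
- bot.get_obs(): the state, without advancing time (a new reading comes with each control period).
- bot.camera(name): name is "side" or "top"; returns a dict with "img" (400x640x3 uint8, blue, green, red), "depth" (400x640 float32, m along the optical axis (not along the pixel's ray), 0 where there is no reading), "fx", "fy", "cx", "cy" (pixels), "R" (3x3) and "t" (3): a world point X has camera coordinates R X + t. Camera axes: x right, y down, z forward; pixel columns grow to the right and rows downward; lengths in m; the calibration is good to about 2 mm. A picture is of the moment at which its call begins.
- bot.job_done(): hands the job in, once; it reports no verdict.
The state is a dict: "clock": time; "joint_pos": joint angles; "joint_vel": joint speeds; "tau": joint torques, N m; "eef_pos": TCP position; "tool_rot": TCP orientation; "ft_force": force on the tool from outside, world axes, zero at the start; "ft_torque": the same for the moment, N m; "grip_width": finger opening in m.
Only numpy, scipy, OpenCV 4.12 (cv2) and the standard library are available. Lean on these libraries where they do the work, as an engineer would, in place of code of your own. Each camera call takes 0.05 s, during which the arm holds its last target.

### The job

Take the red-handled key out of its wooden rest and put it into the lock on top of the cash drawer, feeling for the keyway until the key goes fully home. Then turn it clockwise until the hidden bolt lets go and the drawer springs out, and let go, leaving the key fully home in the lock. Leave the jar, mug, milk jug and card reader where they stand.

Things in the scene. Friction and masses are not known exactly. Their poses are not given: they have to be found in the camera images.
- key_bow (a point): Centre of the red handle (bow) of the loose key, 80 g, 118 mm long, standing bit down; key z runs up from tip to bow. The bow is a flat plate 50 mm wide (key x), 12 mm thick (key y), 42 mm high, centred 97 mm above the tip; grip it across the 12 mm. Below it is an 8 mm round shank. A half turn of the key makes no difference
- key_tip (a point): Middle of the key's lower end face, same axes as the bow. The tip end is a flat two-sided bit 26 mm wide (key x), 6 mm thick (key y), 22 mm high, under the shank
- rest: Fixed pale wooden block 80 x 60 x 50 mm (x, y, z), origin at the middle of its underside. The key stands in a slot in its top, 45 mm deep, the middle of the bow 102 mm above the counter (it may lean a few degrees); lift it straight up at least 50 mm to clear. The key's width (key x) lies along the block's x axis
- lock_mouth (a point): Middle of the lock's round mouth on the drawer's housing, in the upper face of a 56 mm square bright plate, 112 mm above the counter. z is up, x points away from the drawer front. Below is a round bore, 30 mm diameter with a bevelled rim, 20 mm deep, with the plug at its bottom
- plug_face (a point): Centre of the turning plug's face, 20 mm below lock_mouth, same fixed axes. Keyway in it: slot 28.5 x 8 mm, 20 mm deep, on the axis; the key's tip is 20 mm below this point when fully home. Plug left at an unknown angle: the keyway's long side lies within 0.45 rad (26 degrees) either way of the x axis here; the key drops in only when within about 4 degrees of it
- till: Fixed dark steel housing of the cash drawer, 260 x 220 x 100 mm (x, y, z), origin mid underside, drawer front facing its -x. Lock axis at x = -70 mm, y = 0. The plug turns stiffly (0.12 N m; a press of 3 to 6 N does not drag it round). Its bolt lets go when the keyway is about 1.0 rad (57 degrees) clockwise, seen from above, of the x axis; stop at 1.45 rad (83 degrees)
- drawer (a joint): How far the drawer is out, in m: near 0 while bolted, about 0.06 when released and sprung out by its own spring, towards -x of the housing (towards the robot). The black drawer front is 10 mm thick with a bar handle that stands out 40 mm in front of it, 40 mm above the counter
- mug_center (a point): Bystander: white mug, 80 mm diameter, 90 mm high, loose; point on its axis half-way up
- jug_center (a point): Bystander: steel milk jug, 90 mm diameter, 110 mm high, loose; point on its axis half-way up
- jar_center (a point): Bystander: amber jar with black cap, 72 mm diameter, 120 mm high, loose; point on its axis half-way up; it may stand at either of the two places of the key's rest
- reader_center (a point): Bystander: black card reader 100 x 75 x 26 mm lying loose on the rear part of the housing's top; its centre
Not all that is in view belongs to the job. Of the things like the part that bears key_bow, leave any that is green; of the rest the smaller one is meant.

How it is judged:
By the outcome, as a careful person would: the job done as asked, in the order asked, and still so for the second after the job is handed in, with the robot touching nothing.
It also fails if it takes over 56 s, if anything falls off the work surface, if the arm or the gripper's body presses on something with over 40 N, if the wrist force passes 120 N, or if a joint passes its speed limit or range.

## Working session

There is one attempt and no reset: what is moved stays moved. The work goes in short steps, Python scripts to look and compute and a shell command to move; the robot and the scene stay as the last step left them, time stands still between calls to the robot, and variables do not carry over. Pictures are saved under pics/ and viewed, and the job is handed in when it is done.

```bash
mkdir -p pics; ls; python3 - <<'E'
from workcell import bot
import cv2,numpy as np
o=bot.get_obs()
for k,v in o.items(): print(k,np.round(v,3))
for n in("side","top"):
    c=bot.camera(n); cv2.imwrite(f"pics/{n}0.png",c["img"]); np.savez(f"{n}0.npz",**c)
    print(n,c["fx"],c["fy"],c["cx"],c["cy"],np.round(c["R"],3).tolist(),np.round(c["t"],3), np.round(-np.array(c["R"]).T@c["t"],3))
E
```

```text
pics
clock 0.0
joint_pos [1.306 0.241 0.004 1.335 0.    1.571]
joint_vel [-0.     0.    -0.001  0.001  0.    -0.002]
tau [-1.0000e-03 -3.7231e+01  2.5241e+01  1.7000e-02 -0.0000e+00 -0.0000e+00]
eef_pos [0.131 0.482 0.23 ]
tool_rot [ 0.132  0.991 -0.001 -0.   ]
ft_force [ 0.357  0.114 -0.014]
ft_torque [-0.036 -0.006 -0.01 ]
grip_width 0.086
side 445.3659182998341 445.3659182998341 323.67504879544657 194.86738062072106 [[0.992, -0.127, 0.01], [-0.068, -0.594, -0.802], [0.108, 0.794, -0.598]] [-0.53   0.132  1.37 ] [ 0.387 -1.077  0.93 ]
top 482.7376626172025 482.7376626172025 309.6570315567431 208.229368205294 [[-0.02, -1.0, 0.022], [-0.996, 0.018, -0.085], [0.085, -0.024, -0.996]] [0.042 0.558 1.564] [0.424 0.069 1.605]
```

View pics/side0.png

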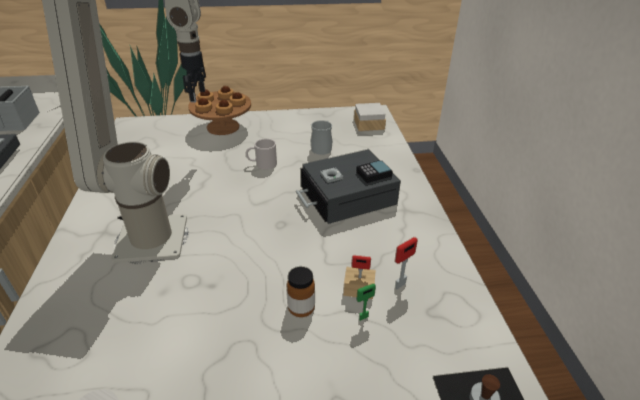

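View pics/top0.png

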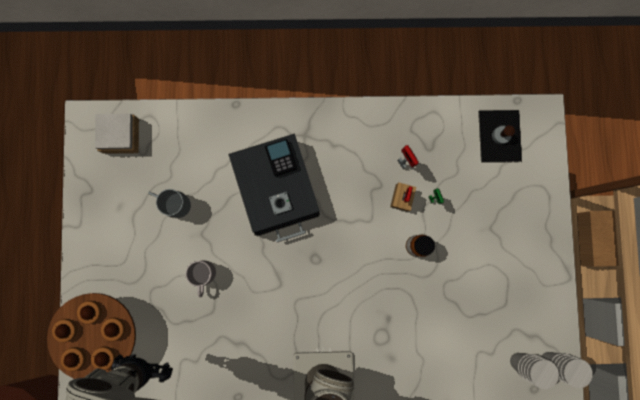

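The side view shows the small red key in the rest at (361,262), a larger red key at (406,250) and a green key at (366,292). The lock plate is at (331,175). In the top view the rest is at (403,196) and the lock at (280,203). I'll zoom in next.

```bash
python3 - <<'E'
import cv2,numpy as np
s=np.load("side0.npz");t=np.load("top0.npz")
a=cv2.resize(s["img"][225:325,320:440],None,fx=5,fy=5,interpolation=cv2.INTER_CUBIC)
cv2.imwrite("pics/s_key.png",a)
a=cv2.resize(s["img"][140:220,290:410],None,fx=6,fy=6,interpolation=cv2.INTER_CUBIC)
cv2.imwrite("pics/s_lock.png",a)
a=cv2.resize(np.hstack([t["img"][140:240,370:460],t["img"][140:240,220:330]]),None,fx=4,fy=4,interpolation=cv2.INTER_CUBIC)
cv2.imwrite("pics/t_both.png",a)
E
```

```text
(no output)
```

View pics/s_key.png

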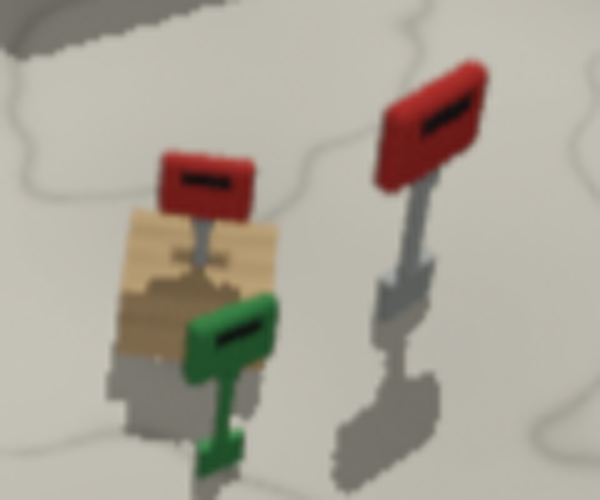

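View pics/s_lock.png

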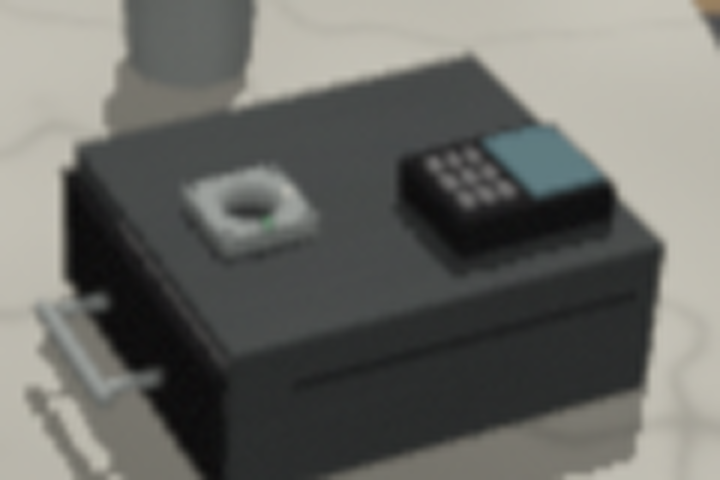

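View pics/t_both.png

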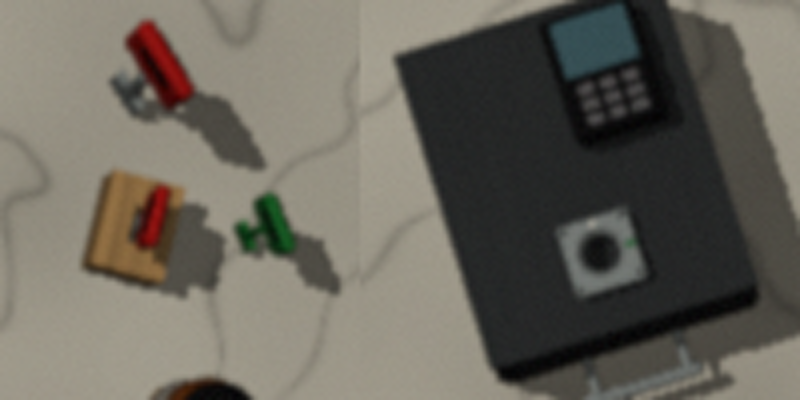

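```bash
cat > h.py <<'E'
import cv2,numpy as np
def back(c,u,v,d):
    x=np.stack([(u-c["cx"])/c["fx"]*d,(v-c["cy"])/c["fy"]*d,d],-1); return (x-c["t"])@c["R"]
def ray(c,u,v):
    o=-c["R"].T@c["t"]; d=np.array([(u-c["cx"])/c["fx"],(v-c["cy"])/c["fy"],1.])@c["R"]; return o,d
def plane(c,u,v,z):
    o,d=ray(c,u,v); return o+d*(z-o[2])/d[2]
def tri(c1,p1,c2,p2):
    o1,d1=ray(c1,*p1);o2,d2=ray(c2,*p2)
    s=np.linalg.lstsq(np.stack([d1,-d2],1),o2-o1,rcond=None)[0]
    a=o1+d1*s[0];b=o2+d2*s[1]; return (a+b)/2,np.linalg.norm(a-b)
def comps(m,amin=8):
    n,l,st,ce=cv2.connectedComponentsWithStats(m.astype(np.uint8))
    return [(l==i,st[i],ce[i]) for i in range(1,n) if st[i][4]>=amin]
E
python3 - <<'E'
from h import *
S=dict(np.load("side0.npz"));T=dict(np.load("top0.npz"))
for nm,c in(("side",S),("top",T)):
    hsv=cv2.cvtColor(c["img"],cv2.COLOR_BGR2HSV)
    red=((hsv[...,0]<8)|(hsv[...,0]>172))&(hsv[...,1]>170)&(hsv[...,2]>60)
    gr=(abs(hsv[...,0].astype(int)-65)<15)&(hsv[...,1]>120)&(hsv[...,2]>30)
    for col,m in(("red",red),("green",gr)):
        for k,st,ce in comps(m,5):
            v,u=np.nonzero(k); d=c["depth"][v,u]; g=d>0
            P=back(c,u[g],v[g],d[g])
            print(nm,col,st,ce.round(1),"med",np.median(P,0).round(3),"lo",np.percentile(P,3,0).round(3),"hi",np.percentile(P,97,0).round(3))
            r=cv2.minAreaRect(np.stack([u,v],1).astype(np.float32));print("   rect",np.round(r[1],1),round(r[2],1))
E
```

```text
side red [396 238  21  25 264] [405.2 250.3] med [ 0.703 -0.289  0.143] lo [ 0.681 -0.3    0.117] hi [ 0.734 -0.27   0.165]
   rect [13.9 27.8] 60.3
side red [353 256  17  13 167] [360.9 262.3] med [ 0.594 -0.281  0.106] lo [ 0.574 -0.287  0.089] hi [ 0.613 -0.274  0.124]
   rect [16.8 11. ] 6.3
side green [358 285  17  35 241] [365.  297.4] med [ 0.587 -0.377  0.096] lo [ 0.567 -0.385  0.007] hi [ 0.606 -0.371  0.12 ]
   rect [34. 16.] 90.0
top red [402 146  16  20 122] [410.2 155.3] med [ 0.704 -0.276  0.161] lo [ 0.678 -0.293  0.131] hi [ 0.729 -0.258  0.168]
   rect [21.1  7.8] 59.7
top red [406 157   4   5   5] [407.4 159. ] med [ 0.699 -0.274  0.132] lo [ 0.691 -0.277  0.122] hi [ 0.704 -0.27   0.134]
   rect [5.  0.6] 56.3
top red [404 187   8  15  74] [408.  194.4] med [ 0.586 -0.273  0.121] lo [ 0.567 -0.283  0.099] hi [ 0.61  -0.265  0.128]
   rect [ 5.4 15.2] 18.4
top green [430 189  13  14  81] [437.1 196.3] med [ 0.582 -0.37   0.114] lo [ 0.563 -0.378  0.019] hi [ 0.601 -0.362  0.123]
   rect [13. 12.] 90.0
```

```bash
python3 - <<'E'
from h import *
S=dict(np.load("side0.npz"));T=dict(np.load("top0.npz"))
def rect(P,name):
    r=cv2.minAreaRect((P[:,:2]*1000).astype(np.float32)); print(name,len(P),"c",np.round(r[0],1),"size",np.round(r[1],1),"ang",round(r[2],1),"zmed",np.median(P[:,2]).round(4))
vv,uu=np.mgrid[:400,:640]
W={}
for nm,c in(("side",S),("top",T)):
    P=back(c,uu,vv,c["depth"].astype(float)); hsv=cv2.cvtColor(c["img"],cv2.COLOR_BGR2HSV).astype(int); W[nm]=P
    near=lambda x,y,r:(np.hypot(P[...,0]-x,P[...,1]-y)<r)
    m=near(.6,-.27,.08)&(P[...,2]>.044)&(P[...,2]<.057); rect(P[m],nm+" rest")
    if nm=="side":
        red=((hsv[...,0]<8)|(hsv[...,0]>172))&(hsv[...,1]>150)&near(.594,-.281,.05)&(P[...,2]>.08)
        Q=P[red]; c0=Q.mean(0); 
        f=Q[Q[:,2]<.118]; A=np.c_[f[:,0],f[:,2],np.ones(len(f))]
        for _ in range(3):
            k=np.linalg.lstsq(A,f[:,1],rcond=None)[0]; r=f[:,1]-A@k; g=abs(r)<.004; f=f[g];A=A[g]
        print("bow face y=ax+bz+c",k.round(4),"res",r.std().round(4),"yaw deg",np.degrees(np.arctan(k[0])).round(1),"lean about x (dy/dz) deg",np.degrees(np.arctan(k[1])).round(1))
        for z in(.085,.095,.105,.115):
            b=Q[abs(Q[:,2]-z)<.005]; print(z,np.round([b[:,0].min(),b[:,0].max()],4))
    # till
    m=(P[...,2]>.092)&(P[...,2]<.106)&(hsv[...,2]<90)&near(.6,.1,.25); 
    cs=max(comps(m),key=lambda a:a[1][4])[0]; rect(P[cs],nm+" till")
    m=(P[...,2]>.107)&(P[...,2]<.117)&(hsv[...,1]<60)&(hsv[...,2]>80)&near(.6,.12,.12)
    rect(P[m],nm+" plate")
    d=(P[...,2]>.02)&near(.6,.1,.3)
    for nme,lo in():pass
E
```

```text
side rest 481 c [ 594.5 -276.7] size [62.9 82. ] ang 77.9 zmed 0.051
bow face y=ax+bz+c [-0.289  -0.0039 -0.1092] res 0.0015 yaw deg -16.1 lean about x (dy/dz) deg -0.2
0.085 [0.5753 0.6126]
0.095 [0.5719 0.6147]
0.105 [0.5742 0.6139]
0.115 [0.5728 0.6137]
side till 2172 c [640.1 141.1] size [260.9 224.1] ang 16.3 zmed 0.1012
side plate 168 c [574.  124.8] size [60.3 62.7] ang 17.4 zmed 0.1126
top rest 335 c [ 589.7 -275.2] size [61.4 81.8] ang 74.4 zmed 0.0506
top till 4361 c [632.8 144. ] size [269.4 218.5] ang 16.6 zmed 0.1003
top plate 193 c [569.5 125.9] size [55.7 55.3] ang 15.7 zmed 0.1123
```

```bash
python3 -m crank '[[[-43,-41,0,0,0],[-43,-41,0,0,0],[-43,-41,0,0,0],[-43,-41,0,0,0],[-43,-41,0,0,0],[-43,-41,0,0,0],[-43,-41,0,0,0],[-43,-41,0,0,0],[-43,-41,0,0,0],[-43,-41,0,0,0],[-43,-41,0,0,0],[-43,-41,0,0,0]]]'
python3 - <<'E'
from h import *
S=dict(np.load("side0.npz"));T=dict(np.load("top0.npz"))
# lean of the key in the side view: image direction of world vertical near key, and of red blob edges
def proj(c,X): p=c["R"]@X+c["t"]; return np.array([p[0]/p[2]*c["fx"]+c["cx"],p[1]/p[2]*c["fy"]+c["cy"]])
for c,n in((S,"s"),(T,"t")):
    for z in(.05,.081,.123): print(n,z,proj(c,np.array([.592,-.278,z])).round(2))
E
```

```text
clock: 1.6
eef_pos: [0.5098, -0.1427, 0.2284]
tool_rot: [0.127, 0.992, -0.001, -0.0]
ft_force: [1.0, 1.1, 0.8]
grip_width: 0.0853
s 0.05 [358.69 276.67]
s 0.081 [359.37 268.47]
s 0.123 [360.32 256.92]
t 0.05 [404.63 195.53]
t 0.081 [406.75 194.45]
t 0.123 [409.76 192.91]
```

```bash
cat > snap.py <<'E'
from workcell import bot
from h import *
import sys
n=sys.argv[1]
for c in("side","top"):
    k=bot.camera(c); np.savez(f"{c}{n}.npz",**k)
o=bot.get_obs(); np.savez(f"obs{n}.npz",**o); print(np.round(o["eef_pos"],4),np.round(o["joint_pos"],3))
def proj(c,X): p=c["R"]@X+c["t"]; return np.array([p[0]/p[2]*c["fx"]+c["cx"],p[1]/p[2]*c["fy"]+c["cy"]])
ims=[]
for c in("side","top"):
    k=dict(np.load(f"{c}{n}.npz")); u,v=proj(k,o["eef_pos"]).round(2); print(c,"TCP px",u,v)
    x=int(np.clip(u-40,0,560));y=int(np.clip(v-50,0,300)); print("crop",x,y)
    im=cv2.resize(k["img"][y:y+100,x:x+80],None,fx=5,fy=5,interpolation=cv2.INTER_CUBIC)
    ims.append(im)
cv2.imwrite(f"pics/snap{n}.png",np.hstack(ims))
E
python3 snap.py 1
python3 - <<'E'
from h import *
S=dict(np.load("side0.npz"));T=dict(np.load("top0.npz"))
print(tri(S,(360.9,262.3),T,(408,194.4)))
E
```

```text
[ 0.5112 -0.1456  0.2269] [-0.275  0.305  0.08   1.346 -0.004 -0.014]
side TCP px 322.86 195.73
crop 282 145
top TCP px 373.21 217.46
crop 333 167
(array([ 0.59225271, -0.27739586,  0.10268321]), np.float64(0.005144354037336244))
```

View pics/snap1.png

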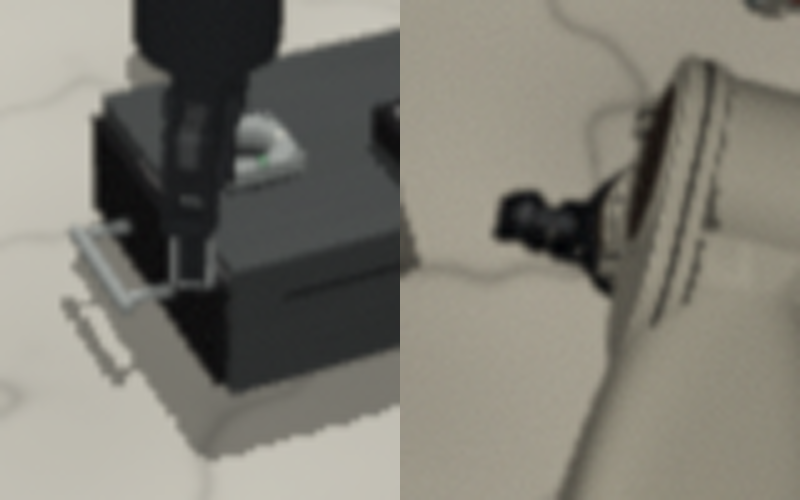

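```bash
python3 -m crank '[[[-37,-35,0,0,0],[-37,-35,10,0,0],[-37,-35,10,0,0],[0,0,0,0,0],[0,0,0,0,0]]]'; cat > go.py <<'E'
# print tool-axis shift (mm) and turn (deg) to target x y z [keyyaw]
from workcell import bot
import sys,numpy as np
from scipy.spatial.transform import Rotation as R
a=[float(v) for v in sys.argv[1:]]
o=bot.get_obs(); r=R.from_quat(o["tool_rot"]); m=r.as_matrix()
print("pos",np.round(o["eef_pos"],4),"keyyaw",round((np.degrees(np.arctan2(m[1,0],m[0,0]))+90)%180-90,2),"tilt",np.round(m[:2,2],4),"F",np.round(o["ft_force"],1),"T",np.round(o["ft_torque"],3),"w",round(float(o["grip_width"]),4),"t",o["clock"])
if len(a)>=3:
    print("shift",(m.T@(np.array(a[:3])-o["eef_pos"])*1000).round(1))
    if len(a)>3: print("turn",round(((np.degrees(np.arctan2(m[1,0],m[0,0]))-a[3])+90)%180-90,2))
E
python3 go.py .593 -.2765 .083 -15.2
```

```text
clock: 2.33
eef_pos: [0.5903, -0.2767, 0.2009]
tool_rot: [0.13, 0.991, 0.0, -0.006]
ft_force: [-0.3, 0.2, 0.6]
grip_width: 0.0857
pos [ 0.5903 -0.2767  0.2009] keyyaw -14.94 tilt [-0.0109  0.0021] F [-0.3  0.2  0.6] T [ 0.022 -0.052  0.011] w 0.0857 t 2.325
shift [ -3.9   1.  117.9]
turn 0.26
```

```bash
python3 -m crank '[[[-3,1,40,0,0],[0,0,40,0,0],[0,0,20,0,0],[0,0,10,0,0],[0,0,0,0,0]]]'; python3 go.py .593 -.2765 .083 -15.2; python3 snap.py 2
```

```text
clock: 2.95
eef_pos: [0.592, -0.2699, 0.094]
tool_rot: [0.127, 0.992, -0.0, -0.003]
ft_force: [0.1, 0.7, 0.9]
grip_width: 0.0854
pos [ 0.592  -0.2699  0.094 ] keyyaw -14.57 tilt [-0.0057  0.0006] F [0.1 0.7 0.9] T [-0.008 -0.013 -0.   ] w 0.0854 t 2.95
shift [-2.6 -6.1 11. ]
turn 0.63
[ 0.5931 -0.2706  0.0953] [-0.427  0.623  0.234  1.184 -0.002 -0.173]
side TCP px 359.57 262.52
crop 319 212
top TCP px 405.43 193.62
crop 365 143
```

View pics/snap2.png

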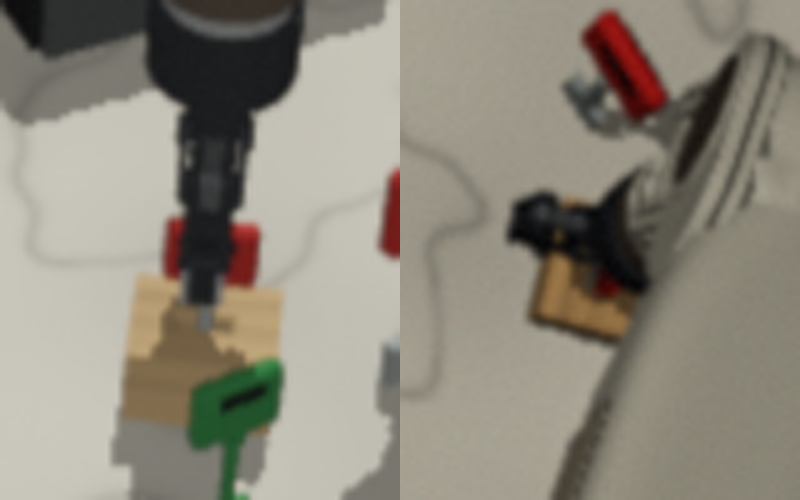

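The side view shows the near finger in front of the bow, which spans crop columns 167–258. The fingers straddle the key and are roughly centred along its width. I'll correct y by 6 mm, go down 11 mm, then close.

```bash
python3 -m crank '[[[-2,-6,11,0,0],[0,0,0,0,0],[0,0,0,0,0]]]'; python3 go.py .593 -.2765 .083 -15.2
```

```text
clock: 3.42
eef_pos: [0.595, -0.2783, 0.0862]
tool_rot: [0.127, 0.992, -0.001, 0.001]
ft_force: [0.2, -1.0, -0.3]
grip_width: 0.0855
pos [ 0.595  -0.2783  0.0862] keyyaw -14.6 tilt [ 0.001  -0.0026] F [ 0.2 -1.  -0.3] T [-0.022  0.011  0.021] w 0.0855 t 3.425
shift [2.4 1.3 3.2]
turn 0.6
```

```bash
python3 -m crank '[[[0,0,2,0,100],[0,0,0,0,180],[0,0,0,0,230],[0,0,0,0,255],[0,0,0,0,255],[0,0,0,0,255],[0,0,0,0,255],[0,0,0,0,255]]]'; python3 go.py .593 -.2765 .083 -15.2
```

```text
clock: 4.42
eef_pos: [0.5954, -0.2773, 0.0844]
tool_rot: [0.127, 0.992, -0.0, 0.001]
ft_force: [0.2, 0.8, 0.5]
grip_width: 0.0112
pos [ 0.5954 -0.2773  0.0844] keyyaw -14.55 tilt [ 0.0017 -0.001 ] F [0.2 0.8 0.5] T [ 0.273 -0.042  0.006] w 0.0112 t 4.425
shift [2.5 0.2 1.4]
turn 0.65
```

```bash
python3 -m crank '[[[0,0,-15,0,255],[0,0,-20,0,255],[0,0,-20,0,255],[0,0,-30,0,255],[0,0,-30,0,255],[0,0,-30,0,255],[0,0,-20,0,255],[0,0,0,0,255],[0,0,0,0,255]]]'; python3 go.py .572 .125 .24 16.3; python3 snap.py 3
```

```text
clock: 5.55
eef_pos: [0.5937, -0.281, 0.261]
tool_rot: [0.128, 0.992, -0.005, 0.002]
ft_force: [0.6, 0.2, -1.2]
grip_width: 0.0109
pos [ 0.5937 -0.281   0.261 ] keyyaw -14.75 tilt [ 0.0036 -0.0103] F [ 0.6  0.2 -1.2] T [-0.021 -0.028 -0.02 ] w 0.0109 t 5.55
shift [124.5 387.3  16.7]
turn -31.05
[ 0.5937 -0.2809  0.2607] [-0.438  0.561  0.559  1.562 -0.008 -0.181]
side TCP px 364.7 215.96
crop 324 165
top TCP px 421.92 186.58
crop 381 136
```

View pics/snap3.png

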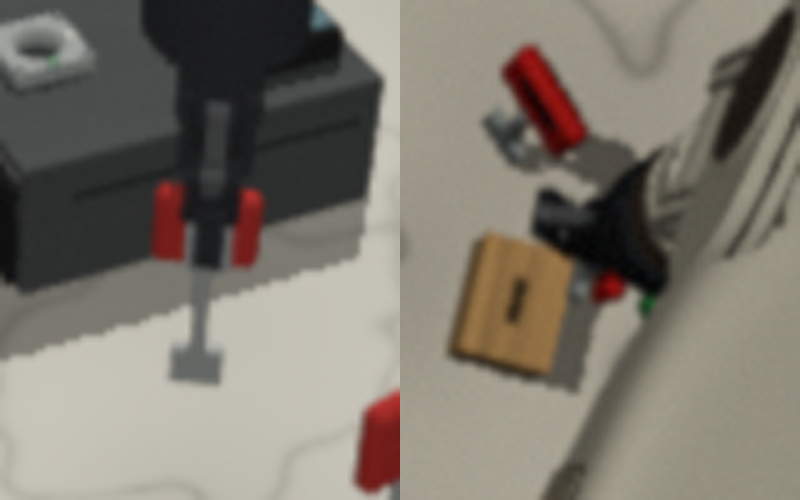

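```bash
python3 -m crank '[[[15,48,0,0,255],[15,48,0,0,255],[15,48,0,0,255],[15,48,0,0,255],[15,48,0,0,255],[15,48,0,0,255],[15,48,0,0,255],[15,48,0,0,255],[0,0,0,-10,255],[0,0,0,-10,255],[0,0,0,-10,255],[0,0,0,0,255]]]'; python3 go.py .572 .125 .24 16.3
```

```text
clock: 7.15
eef_pos: [0.5682, 0.1334, 0.2402]
tool_rot: [-0.14, 0.99, -0.004, -0.012]
ft_force: [0.5, -1.1, 0.2]
grip_width: 0.0112
pos [0.5682 0.1334 0.2402] keyyaw 16.1 tilt [-0.0234 -0.0121] F [ 0.5 -1.1  0.2] T [ 0.022  0.011 -0.066] w 0.0112 t 7.15
shift [-1.4 -9.1  0.2]
turn -0.2
```

```bash
python3 -m crank '[[[0,-8,0,0,255],[0,0,0,0,255],[0,0,0,0,255]]]'; python3 go.py .572 .125 .24 16.3;python3 snap.py 4
```

```text
clock: 7.52
eef_pos: [0.5701, 0.1244, 0.2391]
tool_rot: [-0.137, 0.99, -0.005, -0.013]
ft_force: [0.5, -0.1, -0.8]
grip_width: 0.0112
pos [0.5701 0.1244 0.2391] keyyaw 15.77 tilt [-0.0254 -0.0128] F [ 0.5 -0.1 -0.8] T [ 0.045 -0.047  0.013] w 0.0112 t 7.525
shift [-1.9  0.1 -0.9]
turn -0.53
[0.5701 0.1245 0.2392] [ 0.219  0.43   0.294  1.462 -0.007 -0.057]
side TCP px 330.77 139.64
crop 290 89
top TCP px 278.46 198.28
crop 238 148
```

View pics/snap4.png

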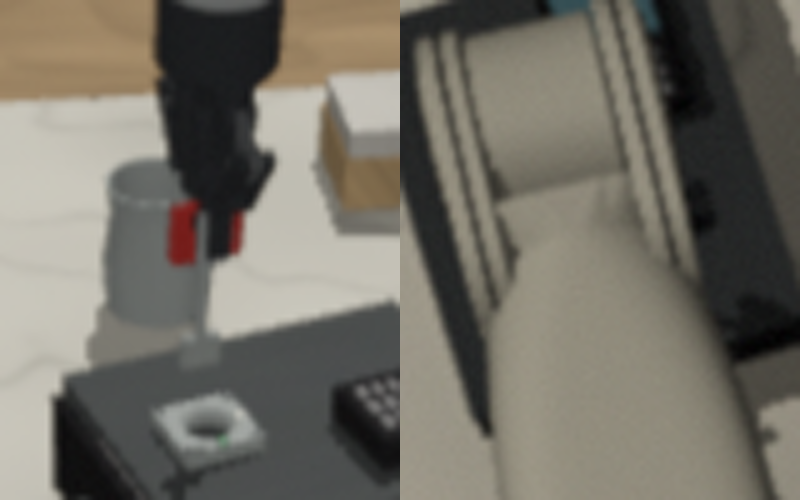

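```bash
python3 - <<'E'
from h import *
from scipy.spatial.transform import Rotation as R
S=dict(np.load("side4.npz"));o=np.load("obs4.npz")
img=S["img"]; cv2.imwrite("pics/z4.png",cv2.resize(img[145:190,305:355],None,fx=12,fy=12,interpolation=cv2.INTER_CUBIC))
m=R.from_quat(o["tool_rot"]).as_matrix()
tip=o["eef_pos"]+m[:,2]*.0794; print("FK tip",tip.round(4))
p=S["R"]@tip+S["t"]; print("px tip FK",(p[:2]/p[2]*S["fx"]+[S["cx"],S["cy"]]).round(2))
vv,uu=np.mgrid[:400,:640]
P=back(S,uu,vv,S["depth"].astype(float))
b=(np.hypot(P[...,0]-.57,P[...,1]-.125)<.06)&(P[...,2]>.14)&(P[...,2]<.185)
print(b.sum()); v,u=np.nonzero(b); print(u.min(),u.max(),v.min(),v.max())
Q=P[b]; 
for z in(.155,.16,.165,.17,.175,.18):
    k=abs(Q[:,2]-z)<.0035; 
    if k.any(): print(z,k.sum(),Q[k].mean(0).round(4),u[k].min(),u[k].max(),v[k].min(),v[k].max())
E
```

```text
FK tip [0.5681 0.1235 0.1598]
px tip FK [329.71 161.43]
52
326 333 155 162
0.16 5 [0.5649 0.1218 0.162 ] 326 331 161 162
0.165 12 [0.5659 0.1208 0.1656] 326 333 159 162
0.17 17 [0.5662 0.1206 0.1696] 326 333 158 161
0.175 15 [0.5665 0.1212 0.1751] 326 333 156 159
0.18 17 [0.5681 0.1222 0.18  ] 326 333 155 158
```

View pics/z4.png

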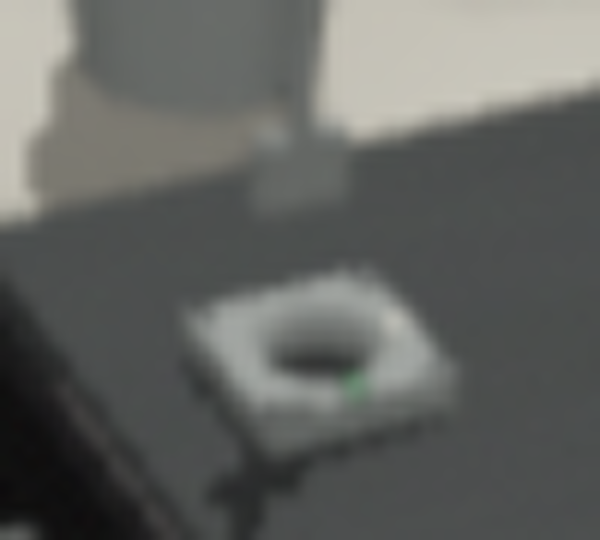

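```bash
python3 - <<'E'
from h import *
S=dict(np.load("side4.npz"))
f=lambda X,Y:((X+.5)/12-.5+305,(Y+.5)/12-.5+145)
for X,Y in((313,339),(323,341),(190,320),(358,272),(450,360),(268,405)): print(X,Y,np.round(f(X,Y),1),plane(S,*f(X,Y),.112).round(4))
# rectify plate at z=.112 : 0.5mm/px world view
H=[];dst=[]
for x,y in((.52,.075),(.62,.075),(.62,.175),(.52,.175)):
    p=S["R"]@np.array([x,y,.112])+S["t"]; H.append(p[:2]/p[2]*S["fx"]+[S["cx"],S["cy"]]); dst.append(((x-.52)*5000,(.175-y)*5000))
M=cv2.getPerspectiveTransform(np.float32(H),np.float32(dst))
a=cv2.warpPerspective(S["img"],M,(500,500),flags=cv2.INTER_CUBIC)
T=dict(np.load("top0.npz"));H=[]
for x,y in((.52,.075),(.62,.075),(.62,.175),(.52,.175)):
    p=T["R"]@np.array([x,y,.112])+T["t"]; H.append(p[:2]/p[2]*T["fx"]+[T["cx"],T["cy"]])
M=cv2.getPerspectiveTransform(np.float32(H),np.float32(dst))
b=cv2.warpPerspective(T["img"],M,(500,500),flags=cv2.INTER_CUBIC)
o=np.hstack([a,b])
for k in range(0,1000,100): cv2.line(o,(k,0),(k,499),(0,255,255),1)
for k in range(0,500,100): cv2.line(o,(0,k),(999,k),(0,255,255),1)
cv2.imwrite("pics/rect4.png",cv2.resize(o,None,fx=.8,fy=.8))
E
```

```text
313 339 [330.6 172.8] [0.5728 0.1287 0.112 ]
323 341 [331.5 173. ] [0.5754 0.1274 0.112 ]
190 320 [320.4 171.2] [0.5404 0.1418 0.112 ]
358 272 [334.4 167.2] [0.59   0.1606 0.112 ]
450 360 [342.  174.5] [0.6085 0.1144 0.112 ]
268 405 [326.9 178.3] [0.5563 0.0985 0.112 ]
```

View pics/rect4.png

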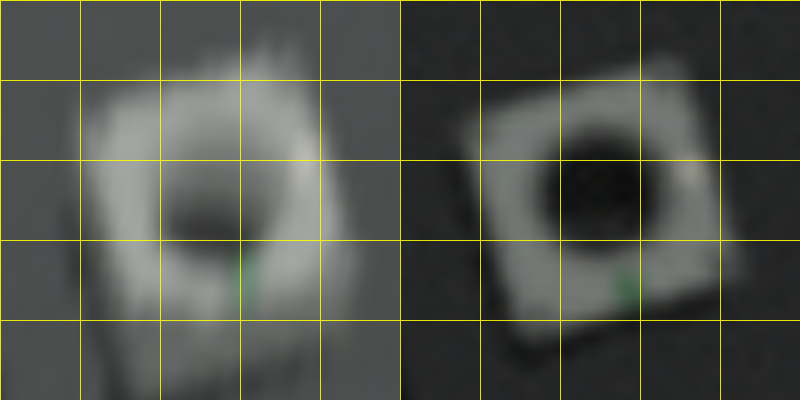

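```bash
python3 -m crank '[[[-6,1,10,0,255],[0,0,15,0,255],[0,0,12,0,255],[0,0,0,0,255],[0,0,0,0,255]]]'; cat > tip.py <<'E'
from workcell import bot
from h import *
from scipy.spatial.transform import Rotation as R
o=bot.get_obs();m=R.from_quat(o["tool_rot"]).as_matrix()
print("FK tip",(o["eef_pos"]+m[:,2]*.0794).round(4))
E
python3 go.py; python3 tip.py; python3 snap.py 5; python3 - <<'E'
from h import *
S=dict(np.load("side5.npz"))
cv2.imwrite("pics/z5.png",cv2.resize(S["img"][145:190,305:355],None,fx=12,fy=12,interpolation=cv2.INTER_CUBIC))
E
```

```text
clock: 8.25
eef_pos: [0.5743, 0.1269, 0.1982]
tool_rot: [-0.137, 0.99, -0.005, -0.014]
ft_force: [0.3, -0.3, -1.5]
grip_width: 0.0115
pos [0.5743 0.1269 0.1982] keyyaw 15.79 tilt [-0.0274 -0.0132] F [ 0.3 -0.3 -1.5] T [ 0.034 -0.026 -0.046] w 0.0115 t 8.25
FK tip [0.5722 0.1258 0.1188]
[0.5745 0.1269 0.1984] [ 0.221  0.456  0.228  1.372 -0.007 -0.055]
side TCP px 331.76 150.45
crop 291 100
top TCP px 278.22 198.29
crop 238 148
```

View pics/z5.png

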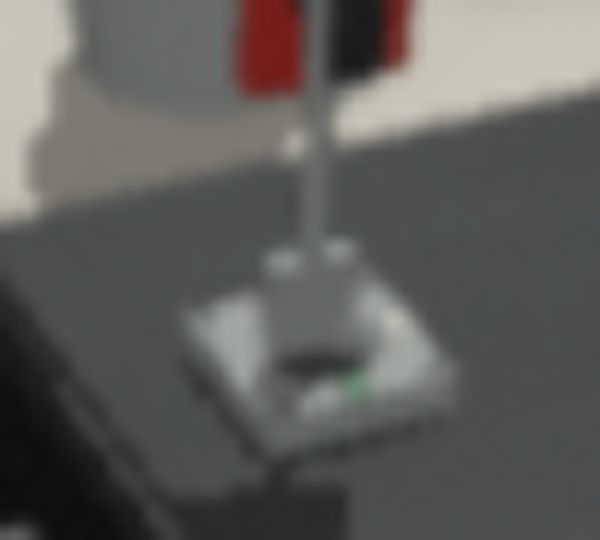

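```bash
python3 - <<'E'
from h import *
from scipy.spatial.transform import Rotation as R
S=dict(np.load("side5.npz"));o=np.load("obs5.npz");m=R.from_quat(o["tool_rot"]).as_matrix()
def z(X):
    p=S["R"]@X+S["t"];u=p[:2]/p[2]*S["fx"]+[S["cx"],S["cy"]]; return ((u-[305,145]+.5)*12-.5).round(0)
def tipf(dx,dy,h): return o["eef_pos"]+m@np.array([dx,dy,.0794-h])
for d in((0,0,0),(.013,-.003,0),(-.013,-.003,0),(.013,-.003,.022),(-.013,-.003,.022)): print(d,z(tipf(*d)),tipf(*d).round(4))
for c in((.573,.126),(.574,.128)):
    print(c,z(np.array([*c,.112])),[z(np.array([c[0]+.015*np.cos(a),c[1]+.015*np.sin(a),.112])).tolist() for a in(0,np.pi/2,np.pi,-np.pi/2)], "plug",z(np.array([*c,.092])))
E
```

```text
(0, 0, 0) [313. 323.] [0.5723 0.1258 0.1191]
(0.013, -0.003, 0) [274. 338.] [0.5607 0.1194 0.1195]
(-0.013, -0.003, 0) [361. 320.] [0.5857 0.1265 0.1187]
(0.013, -0.003, 0.022) [277. 269.] [0.5612 0.1197 0.1414]
(-0.013, -0.003, 0.022) [365. 252.] [0.5863 0.1268 0.1407]
(0.573, 0.126) [315. 344.] [[369.0, 341.0], [308.0, 314.0], [261.0, 348.0], [323.0, 375.0]] plug [314. 405.]
(0.574, 0.128) [318. 340.] [[372.0, 337.0], [310.0, 310.0], [264.0, 344.0], [325.0, 371.0]] plug [316. 400.]
```

```bash
python3 -m crank '[[[-2,0,3,0,255],[0,0,4,0,255],[0,0,4,0,255],[0,0,3,0,255],[0,0,0,0,255]]]'; python3 go.py; python3 tip.py
```

```text
clock: 8.98
eef_pos: [0.5766, 0.1274, 0.1843]
tool_rot: [-0.137, 0.99, -0.005, -0.013]
ft_force: [-0.6, 1.2, -0.3]
grip_width: 0.0115
pos [0.5766 0.1274 0.1843] keyyaw 15.79 tilt [-0.0251 -0.0128] F [-0.6  1.2 -0.3] T [ 0.037 -0.061  0.024] w 0.0115 t 8.975
FK tip [0.5746 0.1264 0.1049]
```

```bash
python3 -m crank '[[[0,0,4,0,255],[0,0,4,0,255],[0,0,2,0,255],[0,0,2,0,255],[0,0,0,0,255]]]'; python3 go.py; python3 tip.py
```

```text
clock: 9.6
eef_pos: [0.5764, 0.1272, 0.1716]
tool_rot: [-0.137, 0.99, -0.005, -0.013]
ft_force: [0.1, 0.5, -1.0]
grip_width: 0.0115
pos [0.5764 0.1272 0.1716] keyyaw 15.78 tilt [-0.0248 -0.0127] F [ 0.1  0.5 -1. ] T [-0.007 -0.041  0.043] w 0.0115 t 9.6
FK tip [0.5745 0.1262 0.0922]
```

Tip is at the plug face depth with no side force. I'll feel for the face.

```bash
python3 -m crank '[[[0,0,1,0,255],[0,0,1,0,255],[0,0,1,0,255]]]'; python3 go.py; python3 -m crank '[[[0,0,1,0,255],[0,0,1,0,255],[0,0,1,0,255]]]'; python3 go.py
```

```text
clock: 9.98
eef_pos: [0.5766, 0.1273, 0.171]
tool_rot: [-0.137, 0.99, -0.004, -0.012]
ft_force: [-2.3, -1.8, 5.9]
grip_width: 0.0115
pos [0.5766 0.1273 0.171 ] keyyaw 15.79 tilt [-0.0225 -0.012 ] F [-2.3 -1.8  5.9] T [-0.112  0.617  0.03 ] w 0.0115 t 9.975
clock: 10.35
eef_pos: [0.5764, 0.1272, 0.1711]
tool_rot: [-0.137, 0.99, -0.004, -0.011]
ft_force: [-1.9, -0.1, 6.4]
grip_width: 0.0114
pos [0.5764 0.1272 0.1711] keyyaw 15.79 tilt [-0.02   -0.0115] F [-1.9 -0.1  6.4] T [-0.11   0.569 -0.068] w 0.0114 t 10.35
```

```bash
for i in 1; do python3 -m crank '[[[0,0,0.8,-2,255],[0,0,0.8,-2,255],[0,0,0.8,-2,255],[0,0,0.8,-2,255],[0,0,0.8,-2,255]]]'; done; python3 go.py
```

```text
clock: 10.98
eef_pos: [0.5773, 0.1263, 0.171]
tool_rot: [-0.228, 0.974, -0.004, -0.009]
ft_force: [-1.4, -0.7, 6.3]
grip_width: 0.0115
pos [0.5773 0.1263 0.171 ] keyyaw 26.34 tilt [-0.0147 -0.0125] F [-1.4 -0.7  6.3] T [-0.19   0.386 -0.028] w 0.0115 t 10.975
```

```bash
python3 -m crank '[[[0,0,0.8,-2,255],[0,0,0.8,-2,255],[0,0,0.8,-2,255],[0,0,0.8,-2,255],[0,0,0.8,-2,255]]]'; python3 go.py
```

```text
clock: 11.6
eef_pos: [0.5787, 0.1255, 0.1711]
tool_rot: [-0.317, 0.949, -0.005, -0.006]
ft_force: [-1.9, -2.1, 6.1]
grip_width: 0.0111
pos [0.5787 0.1255 0.1711] keyyaw 36.91 tilt [-0.0084 -0.0132] F [-1.9 -2.1  6.1] T [-0.411  0.552 -0.022] w 0.0111 t 11.6
```

```bash
python3 tip.py; python3 go.py .5755 .1272 .171
```

```text
FK tip [0.578  0.1245 0.0917]
pos [0.5787 0.1255 0.1711] keyyaw 36.91 tilt [-0.0084 -0.0132] F [-1.9 -2.1  6.1] T [-0.411  0.552 -0.022] w 0.0111 t 11.6
shift [1.5 3.3 0.1]
```

```bash
python3 -m crank '[[[0.5,1,0.5,0,255],[0.5,1,0.5,0,255],[0.5,1,0.5,-2,255],[0,0.5,0.7,-2,255],[0,0,0.7,-2,255]]]'; python3 go.py;python3 tip.py
```

```text
clock: 12.22
eef_pos: [0.578, 0.1268, 0.1712]
tool_rot: [-0.369, 0.929, -0.006, -0.003]
ft_force: [-1.0, -1.0, 7.9]
grip_width: 0.0114
pos [0.578  0.1268 0.1712] keyyaw 43.33 tilt [-0.0003 -0.0137] F [-1.  -1.   7.9] T [-0.394  0.301 -0.063] w 0.0114 t 12.225
FK tip [0.578  0.1257 0.0918]
```

```bash
python3 -m crank '[[[0,0,-2,0,255],[0,0,-1,0,255],[0,0,0,0,255]]]'; python3 go.py;python3 tip.py;python3 -m crank '[[[0,1.5,0,0,255],[0,1.5,0,0,255],[0,1,0,0,255]]]'; python3 go.py; python3 -m crank '[[[0,1,0,0,255],[0,1,0,0,255]]]'; python3 go.py
```

```text
clock: 12.6
eef_pos: [0.5764, 0.1276, 0.1719]
tool_rot: [-0.37, 0.929, -0.005, -0.005]
ft_force: [0.0, -0.2, -1.0]
grip_width: 0.0112
pos [0.5764 0.1276 0.1719] keyyaw 43.44 tilt [-0.0052 -0.0126] F [ 0.  -0.2 -1. ] T [ 0.045 -0.058 -0.052] w 0.0112 t 12.6
FK tip [0.576  0.1267 0.0925]
clock: 12.98
eef_pos: [0.5738, 0.1306, 0.1714]
tool_rot: [-0.37, 0.929, -0.005, -0.005]
ft_force: [-0.3, -1.3, 0.3]
grip_width: 0.0111
pos [0.5738 0.1306 0.1714] keyyaw 43.44 tilt [-0.0051 -0.0131] F [-0.3 -1.3  0.3] T [-0.038 -0.053  0.006] w 0.0111 t 12.975
clock: 13.22
eef_pos: [0.5725, 0.1314, 0.1714]
tool_rot: [-0.37, 0.929, -0.006, -0.005]
ft_force: [1.3, -1.2, -0.9]
grip_width: 0.0116
pos [0.5725 0.1314 0.1714] keyyaw 43.41 tilt [-0.0045 -0.0147] F [ 1.3 -1.2 -0.9] T [-0.585 -0.247 -0.022] w 0.0116 t 13.225
```

```bash
python3 -m crank '[[[0,1,0,0,255],[0,1,0,0,255]]]'; python3 go.py;python3 tip.py;  python3 -m crank '[[[0,-2.5,0,0,255],[0,-2,0,0,255],[0,-2,0,0,255],[0,0,0,0,255]]]'; python3 go.py; python3 -m crank '[[[0,-1,0,0,255],[0,-1,0,0,255]]]'; python3 go.py;python3 -m crank '[[[0,-1,0,0,255],[0,-1,0,0,255]]]'; python3 go.py;python3 tip.py
```

```text
clock: 13.48
eef_pos: [0.5719, 0.1318, 0.1715]
tool_rot: [-0.369, 0.929, -0.007, -0.004]
ft_force: [2.4, -3.7, -2.0]
grip_width: 0.0114
pos [0.5719 0.1318 0.1715] keyyaw 43.37 tilt [-0.0026 -0.0171] F [ 2.4 -3.7 -2. ] T [-0.934 -0.73  -0.046] w 0.0114 t 13.475
FK tip [0.5717 0.1305 0.0921]
clock: 13.98
eef_pos: [0.5752, 0.1289, 0.1714]
tool_rot: [-0.37, 0.929, -0.005, -0.005]
ft_force: [-0.1, -0.5, 0.2]
grip_width: 0.0114
pos [0.5752 0.1289 0.1714] keyyaw 43.45 tilt [-0.0059 -0.0125] F [-0.1 -0.5  0.2] T [-0.105 -0.091  0.053] w 0.0114 t 13.975
clock: 14.22
eef_pos: [0.5764, 0.1277, 0.1714]
tool_rot: [-0.37, 0.929, -0.004, -0.005]
ft_force: [-0.5, -0.0, -0.5]
grip_width: 0.0113
pos [0.5764 0.1277 0.1714] keyyaw 43.47 tilt [-0.0064 -0.0119] F [-0.5 -0.  -0.5] T [0.085 0.059 0.018] w 0.0113 t 14.225
clock: 14.48
eef_pos: [0.5778, 0.1263, 0.1714]
tool_rot: [-0.37, 0.929, -0.004, -0.005]
ft_force: [-1.6, 0.4, 0.7]
grip_width: 0.0112
pos [0.5778 0.1263 0.1714] keyyaw 43.48 tilt [-0.0065 -0.0116] F [-1.6  0.4  0.7] T [0.142 0.126 0.014] w 0.0112 t 14.475
FK tip [0.5773 0.1254 0.092 ]
```

```bash
python3 -m crank '[[[0,-1,0,0,255],[0,-1,0,0,255]]]'; python3 go.py;python3 -m crank '[[[0,-1,0,0,255],[0,-1,0,0,255]]]'; python3 go.py;python3 tip.py
```

```text
clock: 14.72
eef_pos: [0.5789, 0.125, 0.1714]
tool_rot: [-0.37, 0.929, -0.004, -0.005]
ft_force: [-2.1, 0.6, 0.6]
grip_width: 0.0113
pos [0.5789 0.125  0.1714] keyyaw 43.49 tilt [-0.0073 -0.011 ] F [-2.1  0.6  0.6] T [0.343 0.451 0.039] w 0.0113 t 14.725
clock: 14.98
eef_pos: [0.5794, 0.124, 0.1713]
tool_rot: [-0.371, 0.929, -0.003, -0.006]
ft_force: [-2.9, 1.1, 1.7]
grip_width: 0.0114
pos [0.5794 0.124  0.1713] keyyaw 43.52 tilt [-0.0094 -0.0097] F [-2.9  1.1  1.7] T [ 0.471  0.653 -0.004] w 0.0114 t 14.975
FK tip [0.5787 0.1233 0.0919]
```

```bash
python3 -m crank '[[[0,3,0,0,255],[0,2,-1,0,255],[0,0,0,0,255]]]'; python3 go.py .5762 .1284 .1714; python3 -m crank '[[[1,0,0,0,255],[1,0,0,0,255]]]'; python3 go.py; python3 -m crank '[[[1,0,0,0,255],[1,0,0,0,255]]]'; python3 go.py
```

```text
clock: 15.35
eef_pos: [0.577, 0.1269, 0.1723]
tool_rot: [-0.37, 0.929, -0.004, -0.005]
ft_force: [0.6, 0.0, -1.0]
grip_width: 0.0108
pos [0.577  0.1269 0.1723] keyyaw 43.47 tilt [-0.0068 -0.012 ] F [ 0.6  0.  -1. ] T [ 0.05  -0.054  0.035] w 0.0108 t 15.35
shift [-0.5  1.6  0.9]
clock: 15.6
eef_pos: [0.5756, 0.1253, 0.1721]
tool_rot: [-0.37, 0.929, -0.004, -0.005]
ft_force: [0.6, 0.3, -1.2]
grip_width: 0.0113
pos [0.5756 0.1253 0.1721] keyyaw 43.47 tilt [-0.0068 -0.0124] F [ 0.6  0.3 -1.2] T [ 0.072 -0.101 -0.011] w 0.0113 t 15.6
clock: 15.85
eef_pos: [0.5751, 0.1249, 0.1723]
tool_rot: [-0.37, 0.929, -0.004, -0.004]
ft_force: [2.8, 3.4, -3.8]
grip_width: 0.0114
pos [0.5751 0.1249 0.1723] keyyaw 43.49 tilt [-0.0045 -0.01  ] F [ 2.8  3.4 -3.8] T [ 0.676 -0.647  0.004] w 0.0114 t 15.85
```

```bash
python3 -m crank '[[[-2,2,0,0,255],[-1,0,0,0,255]]]'; python3 go.py .5762 .1284 .1714; python3 -m crank '[[[-1,0,0,0,255],[-1,0,0,0,255]]]'; python3 go.py; python3 -m crank '[[[-1,0,0,0,255],[-1,0,0,0,255]]]'; python3 go.py
```

```text
clock: 16.1
eef_pos: [0.5753, 0.1279, 0.1721]
tool_rot: [-0.37, 0.929, -0.004, -0.005]
ft_force: [-0.1, 0.8, -1.1]
grip_width: 0.0114
pos [0.5753 0.1279 0.1721] keyyaw 43.47 tilt [-0.0058 -0.0115] F [-0.1  0.8 -1.1] T [-0.003 -0.031  0.006] w 0.0114 t 16.1
shift [-1.  -0.3  0.7]
clock: 16.35
eef_pos: [0.5765, 0.1291, 0.172]
tool_rot: [-0.37, 0.929, -0.004, -0.005]
ft_force: [-0.7, -0.5, -0.4]
grip_width: 0.0113
pos [0.5765 0.1291 0.172 ] keyyaw 43.47 tilt [-0.0066 -0.0122] F [-0.7 -0.5 -0.4] T [0.072 0.029 0.005] w 0.0113 t 16.35
clock: 16.6
eef_pos: [0.577, 0.1296, 0.1719]
tool_rot: [-0.37, 0.929, -0.005, -0.007]
ft_force: [-1.9, -1.5, 1.7]
grip_width: 0.0113
pos [0.577  0.1296 0.1719] keyyaw 43.44 tilt [-0.0088 -0.0144] F [-1.9 -1.5  1.7] T [-0.519  0.483  0.028] w 0.0113 t 16.6
```

```bash
cat > ctr.py <<'E'
from workcell import bot
import numpy as np
from scipy.spatial.transform import Rotation as R
o=bot.get_obs(); m=R.from_quat(o["tool_rot"]).as_matrix()
tip=o["eef_pos"]+m[:,2]*.0794
print("t",round(o["clock"],2),"z",round(o["eef_pos"][2],4),"yaw",round((np.degrees(np.arctan2(m[1,0],m[0,0]))+90)%180-90,1),"tip",tip.round(4),"ctr shift mm",(m.T@(np.array([.5752,.127,tip[2]])-tip)*1000).round(1)[:2],"F",np.round(o["ft_force"],1),"T",np.round(o["ft_torque"],2),"tilt",m[:2,2].round(3))
E
python3 -m crank '[[[1.2,0,0,0,255],[1,0,0,0,255],[0,0,0,0,255]]]' >/dev/null; python3 ctr.py;python3 -m crank '[[[0,0,1,0,255],[0,0,0.8,2,255],[0,0,0.8,2,255]]]' >/dev/null; python3 ctr.py
```

```text
t 16.98 z 0.1719 yaw 43.4 tip [0.5754 0.1275 0.0926] ctr shift mm [ 0.5 -0.2] F [-0.6  0.   0. ] T [ 0.    0.02 -0.  ] tilt [-0.007 -0.013]
t 17.35 z 0.1713 yaw 39.2 tip [0.576  0.128  0.0919] ctr shift mm [ 1.2 -0.3] F [-2.7  0.5  4.8] T [0.04 0.47 0.04] tilt [-0.005 -0.012]
```

```bash
python3 -m crank '[[[0.5,-0.1,0.7,2,255],[0.4,-0.1,0.7,2,255],[0.3,0,0.7,2,255]]]' >/dev/null; python3 ctr.py;python3 -m crank '[[[0.4,-0.1,0.7,2,255],[0.3,-0.1,0.7,2,255],[0.3,0,0.7,2,255]]]' >/dev/null; python3 ctr.py
```

```text
t 17.73 z 0.1712 yaw 32.8 tip [0.5762 0.128  0.0918] ctr shift mm [ 1.4 -0.3] F [-2.1 -0.1  6.9] T [ 0.08  0.51 -0.05] tilt [-0.002 -0.01 ]
t 18.1 z 0.1712 yaw 26.4 tip [0.5762 0.128  0.0918] ctr shift mm [ 1.4 -0.5] F [-1.9 -0.7  6.2] T [-0.05  0.49 -0.01] tilt [ 0.001 -0.008]
```

```bash
python3 -m crank '[[[1,-0.3,-1,0,255],[1,-0.3,0,0,255],[0.5,0,0.3,0,255]]]' >/dev/null; python3 ctr.py;python3 -m crank '[[[0.3,-0.1,0.8,0,255],[0.5,-0.2,0.7,2,255],[0.5,-0.2,0.7,2,255]]]' >/dev/null; python3 ctr.py;python3 -m crank '[[[0.7,-0.2,0.7,2,255],[0.7,-0.2,0.7,2,255],[0.7,-0.2,0.7,2,255]]]' >/dev/null; python3 ctr.py
```

```text
t 18.48 z 0.1712 yaw 26.3 tip [0.5747 0.1265 0.0918] ctr shift mm [-0.7  0.3] F [0.3 0.3 4.4] T [ 0.24 -0.03  0.03] tilt [ 0.002 -0.008]
t 18.85 z 0.1711 yaw 22.2 tip [0.5751 0.126  0.0917] ctr shift mm [-0.4  0.9] F [-0.2 -0.5  5.2] T [0.12 0.13 0.03] tilt [ 0.006 -0.006]
t 19.23 z 0.171 yaw 15.9 tip [0.5753 0.125  0.0916] ctr shift mm [-0.4  2. ] F [0.2 1.  4.5] T [0.03 0.03 0.01] tilt [ 0.011 -0.006]
```

```bash
python3 -m crank '[[[-0.3,1.6,-0.5,0,255],[0,1,0,0,255],[0,0.2,0.8,0,255]]]' >/dev/null; python3 ctr.py;python3 -m crank '[[[0,0.3,0.7,2,255],[0,0.3,0.7,2,255],[0,0.3,0.7,2,255]]]' >/dev/null; python3 ctr.py;python3 -m crank '[[[0,0.4,0.7,2,255],[0,0.4,0.7,2,255],[0,0.4,0.7,2,255]]]' >/dev/null; python3 ctr.py
```

```text
t 19.6 z 0.1708 yaw 15.8 tip [0.5751 0.1266 0.0914] ctr shift mm [-0.2  0.4] F [-0.6 -1.5  7.8] T [-0.26  0.31  0.02] tilt [ 0.011 -0.008]
t 19.98 z 0.1709 yaw 9.7 tip [0.5751 0.1272 0.0915] ctr shift mm [-0.1 -0.3] F [-1.2 -0.7  6.1] T [-0.31  0.21  0.01] tilt [ 0.013 -0.008]
t 20.35 z 0.1711 yaw 3.5 tip [0.5757 0.1281 0.0918] ctr shift mm [ 0.6 -1.1] F [-0.  -1.2  6.1] T [-0.29  0.29  0.01] tilt [ 0.016 -0.009]
```

```bash
python3 -m crank '[[[0.5,-1,-0.3,0,255],[0.1,-0.3,0.3,0,255],[0,0,0.7,2,255],[0,0,0.7,2,255]]]' >/dev/null; python3 ctr.py;python3 -m crank '[[[0.1,0,0.7,2,255],[0.1,0,0.7,2,255],[0.1,0,0.7,2,255]]]' >/dev/null; python3 ctr.py;python3 -m crank '[[[0,0,0.7,2,255],[0,0,0.7,2,255],[0,0,0.7,2,255]]]' >/dev/null; python3 ctr.py
```

```text
t 20.85 z 0.1711 yaw -0.6 tip [0.5757 0.1274 0.0917] ctr shift mm [ 0.4 -0.4] F [-1.6 -0.6  6.9] T [-0.12  0.31  0.01] tilt [ 0.017 -0.008]
t 21.23 z 0.1712 yaw -6.9 tip [0.5761 0.127  0.0918] ctr shift mm [ 0.9 -0.2] F [-0.6 -0.8  5.9] T [-0.16  0.3   0.03] tilt [ 0.02  -0.008]
t 21.6 z 0.1712 yaw -13.2 tip [0.5764 0.1266 0.0919] ctr shift mm [1.2 0.1] F [-0.7 -0.5  5.8] T [-0.18  0.33  0.03] tilt [ 0.022 -0.008]
```

```bash
python3 -m crank '[[[0.5,0,-1.2,0,255],[0.5,0,0,0,255],[0,0,0,0,255]]]' >/dev/null; python3 ctr.py; python3 snap.py 6; python3 - <<'E'
from h import *
from scipy.spatial.transform import Rotation as R
S=dict(np.load("side6.npz"))
cv2.imwrite("pics/z6.png",cv2.resize(S["img"][140:190,305:355],None,fx=12,fy=12,interpolation=cv2.INTER_CUBIC))
o=np.load("obs6.npz");m=R.from_quat(o["tool_rot"]).as_matrix()
def z(X):
    p=S["R"]@X+S["t"];u=p[:2]/p[2]*S["fx"]+[S["cx"],S["cy"]]; return ((u-[305,140]+.5)*12-.5).round(0)
for h in(.022,.05,.0764,.097): print(h,z(o["eef_pos"]+m@np.array([0,0,.0794-h])))
for dx in(-.025,.025):
  for h in (.076,.118):print(dx,h,z(o["eef_pos"]+m@np.array([dx,-.006,.0794-h])))
E
```

```text
t 21.98 z 0.1714 yaw -13.2 tip [0.5747 0.1267 0.092 ] ctr shift mm [-0.4  0.5] F [ 0.4 -0.   3.7] T [-0.06 -0.02  0.02] tilt [ 0.02  -0.009]
[0.573  0.1274 0.1714] [ 0.225  0.429  0.115  1.24  -0.013  0.455]
side TCP px 331.13 157.65
crop 291 107
top TCP px 278.46 199.74
crop 238 149
0.022 [319. 396.]
0.05 [319. 310.]
0.0764 [319. 227.]
0.097 [319. 161.]
-0.025 0.076 [410. 244.]
-0.025 0.118 [412. 108.]
0.025 0.076 [224. 236.]
0.025 0.118 [222.  99.]
```

View pics/z6.png

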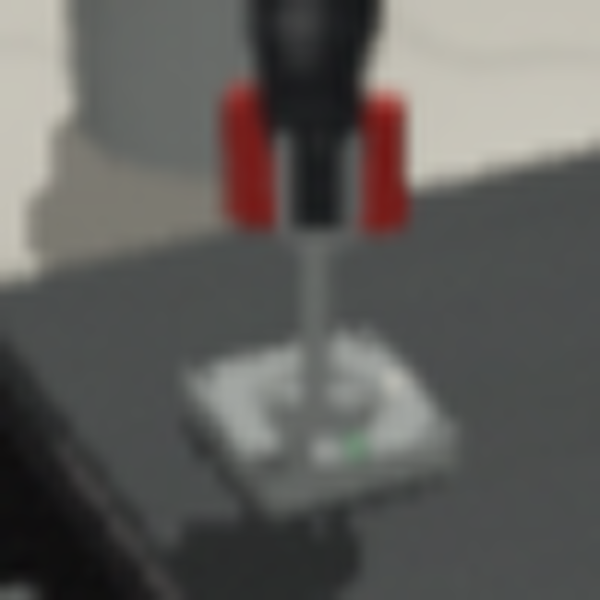

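```bash
cat > ctr.py <<'E'
from workcell import bot
import numpy as np
from scipy.spatial.transform import Rotation as R
o=bot.get_obs(); m=R.from_quat(o["tool_rot"]).as_matrix()
tip=o["eef_pos"]+m[:,2]*.0794
y=np.arctan2(-m[1,0],-m[0,0])
C=np.array([.5744,.1262])+.0011*np.array([np.cos(y),np.sin(y)])
print("t",round(o["clock"],2),"z",round(o["eef_pos"][2],4),"yaw",round(np.degrees(y),1),"tip",tip.round(4),"ctr shift mm",(m.T@(np.array([*C,tip[2]])-tip)*1000).round(1)[:2],"F",np.round(o["ft_force"],1),"T",np.round(o["ft_torque"],2),"tilt",m[:2,2].round(3))
E
python3 -m crank '[[[0,0,-1.5,-9,255],[0,0,0,-9,255],[0,0,0,-7,255],[0,0,0,0,255]]]' >/dev/null; python3 ctr.py
```

```text
t 22.57 z 0.1711 yaw 12.6 tip [0.5737 0.1268 0.0918] ctr shift mm [-1.6 -0.8] F [-0.1  0.1  3.5] T [-0.02  0.01 -0.04] tilt [ 0.017 -0.009]
```

```bash
python3 -m crank '[[[-1.2,-0.8,-1,0,255],[-0.6,-0.2,0,0,255],[0,0,0,0,255]]]' >/dev/null; python3 ctr.py; python3 -m crank '[[[0,0,0.5,-1.5,255],[0,0,0.5,-1.5,255],[0,0,0.5,-1.5,255]]]' >/dev/null; python3 ctr.py
```

```text
t 22.95 z 0.1711 yaw 12.4 tip [0.5747 0.1261 0.0917] ctr shift mm [-0.8  0.2] F [ 0.2 -0.6  0.3] T [ 0.09 -0.05  0.03] tilt [ 0.014 -0.009]
t 23.32 z 0.171 yaw 17.1 tip [0.5752 0.1261 0.0916] ctr shift mm [-0.3  0.4] F [-1.6 -0.1  3.8] T [-0.02  0.29 -0.09] tilt [ 0.016 -0.009]
```

```bash
python3 -m crank '[[[-0.2,0.4,0.5,-1.5,255],[-0.2,0.4,0.5,-1.5,255],[0,0.2,0.5,-1.5,255]]]' >/dev/null; python3 ctr.py; python3 -m crank '[[[0,0,0.5,-1.5,255],[0,0,0.5,-1.5,255],[0,0,0.5,-1.5,255]]]' >/dev/null; python3 ctr.py
```

```text
t 23.7 z 0.1711 yaw 21.9 tip [0.5761 0.1269 0.0917] ctr shift mm [0.7 0. ] F [-0.7 -0.3  4.7] T [-0.15  0.23 -0.05] tilt [ 0.019 -0.009]
t 24.07 z 0.1711 yaw 26.8 tip [0.5771 0.1272 0.0917] ctr shift mm [1.8 0.3] F [-1.2  0.1  5.9] T [-0.14  0.31 -0.04] tilt [ 0.022 -0.009]
```

```bash
python3 -m crank '[[[1.4,0.3,-1,1.5,255],[0.7,0,0,1.5,255],[0.3,0,0.2,0,255]]]' >/dev/null; python3 ctr.py; python3 -m crank '[[[0.3,0,0.5,-1.5,255],[0.3,0,0.5,-1.5,255],[0.4,0,0.5,-1.5,255]]]' >/dev/null; python3 ctr.py;  python3 -m crank '[[[0.4,0,0.5,-1.5,255],[0.4,0,0.5,-1.5,255],[0.4,0,0.5,-1.5,255]]]' >/dev/null; python3 ctr.py
```

```text
t 24.45 z 0.1712 yaw 23.6 tip [0.5749 0.1266 0.0918] ctr shift mm [-0.5 -0.2] F [0.2 0.4 4.1] T [ 0.01 -0.01 -0.01] tilt [ 0.022 -0.008]
t 24.82 z 0.1712 yaw 28.4 tip [0.5752 0.1267 0.0918] ctr shift mm [-0.2 -0. ] F [0.1 0.6 5.5] T [ 0.08  0.12 -0.  ] tilt [ 0.025 -0.007]
t 25.2 z 0.1712 yaw 33.3 tip [0.5751 0.1268 0.0918] ctr shift mm [-0.2 -0.2] F [-0.2  0.6  5.6] T [ 0.14  0.19 -0.02] tilt [ 0.027 -0.005]
```

Good tracking now; continue to 44°.

```bash
python3 -m crank '[[[0.4,0,0.5,-1.5,255],[0.4,0,0.5,-1.5,255],[0.4,0,0.5,-1.5,255]]]' >/dev/null; python3 ctr.py; python3 -m crank '[[[0.4,0,0.5,-1.5,255],[0.4,0,0.5,-1.5,255],[0.4,0,0.5,-1.5,255]]]' >/dev/null; python3 ctr.py;
```

```text
t 25.57 z 0.1713 yaw 38.1 tip [0.5748 0.1273 0.0919] ctr shift mm [-0.1 -0.6] F [-0.9  0.1  5.5] T [0.14 0.21 0.05] tilt [ 0.03  -0.003]
t 25.95 z 0.1713 yaw 43.0 tip [0.5744 0.1278 0.092 ] ctr shift mm [-0.  -1.1] F [ 0.2 -0.3  5.8] T [0.09 0.19 0.03] tilt [ 0.032 -0.001]
```

```bash
python3 -m crank '[[[0,-1,-2,10,255],[0,0,-0.5,10,255],[0,0,-0.5,9,255],[0,0,-0.5,0,255]]]' >/dev/null; python3 ctr.py
```

```text
t 26.45 z 0.1717 yaw 13.4 tip [0.5735 0.1262 0.0923] ctr shift mm [-2.  -0.2] F [1.9 1.3 0.7] T [ 0.06 -0.34  0.01] tilt [ 0.028 -0.002]
```

```bash
python3 -m crank '[[[-1.5,-0.2,-0.3,0,255],[-0.7,0,-0.3,0,255],[0,0,0.3,0,255]]]' >/dev/null; python3 ctr.py; python3 -m crank '[[[0.2,0,0.5,1.5,255],[0.3,0,0.5,1.5,255],[0.3,0,0.5,1.5,255]]]' >/dev/null; python3 ctr.py
```

```text
t 26.82 z 0.1709 yaw 13.7 tip [0.5743 0.1264 0.0915] ctr shift mm [-1.2 -0.2] F [-0.2 -0.5  2.2] T [0.   0.01 0.04] tilt [ 0.024 -0.003]
t 27.2 z 0.1708 yaw 8.9 tip [0.5741 0.1266 0.0914] ctr shift mm [-1.3 -0.4] F [-0.   0.2  3. ] T [0.02 0.06 0.05] tilt [ 0.026 -0.002]
```

```bash
python3 -m crank '[[[-0.6,-0.3,0.4,1,255],[-0.5,-0.2,0.4,1,255],[0,0,0.5,1.5,255]]]' >/dev/null; python3 ctr.py; python3 -m crank '[[[0,0,0.5,1.5,255],[0.2,0,0.5,1.5,255],[0.2,0,0.5,1.5,255]]]' >/dev/null; python3 ctr.py
```

```text
t 27.57 z 0.1685 yaw 5.2 tip [0.5745 0.1258 0.0891] ctr shift mm [-1.   0.4] F [-0.6  0.2 -1.2] T [-0.03  0.03 -0.03] tilt [ 0.024 -0.003]
t 27.95 z 0.1659 yaw 0.4 tip [0.574  0.1254 0.0866] ctr shift mm [-1.5  0.8] F [ 0.5 -1.1  0.4] T [-0.21 -0.13  0.03] tilt [ 0.023 -0.004]
```

```bash
python3 -m crank '[[[0,0,2,0,255],[0,0,2,0,255],[0,0,2,0,255]]]' >/dev/null; python3 ctr.py; python3 -m crank '[[[0,0,2,0,255],[0,0,2,0,255],[0,0,2,0,255]]]' >/dev/null; python3 ctr.py
```

```text
t 28.32 z 0.1597 yaw 0.3 tip [0.5742 0.1253 0.0803] ctr shift mm [-1.3  0.9] F [ 0.5 -0.3 -0.2] T [-0.07 -0.11 -0.03] tilt [ 0.024 -0.004]
t 28.7 z 0.1532 yaw 0.3 tip [0.5744 0.1253 0.0738] ctr shift mm [-1.1  0.9] F [0.2 0.  0.7] T [-0.17  0.01 -0.01] tilt [ 0.024 -0.004]
```

```bash
python3 -m crank '[[[0,0,1,0,255],[0,0,1,0,255],[0,0,1,0,255]]]' >/dev/null; python3 ctr.py; python3 -m crank '[[[0,0,1,0,255],[0,0,0.8,0,255]]]' >/dev/null; python3 ctr.py
```

```text
t 29.07 z 0.1513 yaw 0.3 tip [0.5747 0.1254 0.0719] ctr shift mm [-0.8  0.9] F [-1.4 -1.2  6.3] T [-0.31  0.72  0.02] tilt [ 0.025 -0.003]
t 29.32 z 0.1514 yaw 0.3 tip [0.5747 0.1254 0.072 ] ctr shift mm [-0.8  0.8] F [-1.9 -0.1  4.7] T [-0.21  0.56 -0.03] tilt [ 0.026 -0.003]
```

```bash
python3 -m crank '[[[0,0,0.2,4,255],[0,0,0.2,4,255],[0,0,0.2,4,255]]]' >/dev/null; python3 ctr.py; python3 -m crank '[[[0,0,0.2,4,255],[0,0,0.2,4,255],[0,0,0.2,4,255]]]' >/dev/null; python3 ctr.py
```

```text
t 29.7 z 0.1514 yaw -11.9 tip [0.5743 0.1251 0.072 ] ctr shift mm [-0.9  1.1] F [-0.3 -1.8  2.3] T [-0.2   0.29  0.16] tilt [ 0.026 -0.004]
t 30.07 z 0.1514 yaw -24.2 tip [0.5741 0.125  0.072 ] ctr shift mm [-0.9  1.2] F [-1.  -0.8  2.8] T [-0.21  0.34  0.15] tilt [ 0.026 -0.004]
```

Resistance is about 0.15 N·m with low side forces, so the plug is turning. I'll keep turning.

```bash
python3 -m crank '[[[0,0,0.2,4,255],[0,0,0.2,4,255],[0,0,0.2,4,255],[0,0,0.2,4,255]]]' >/dev/null; python3 ctr.py; python3 -m crank '[[[0,0,0.2,4,255],[0,0,0.2,4,255],[0,0,0.2,4,255]]]' >/dev/null; python3 ctr.py; python3 snap.py 7; python3 - <<'E'
from h import *
S=dict(np.load("side7.npz"))
cv2.imwrite("pics/z7.png",cv2.resize(S["img"][120:220,280:400],None,fx=6,fy=6,interpolation=cv2.INTER_CUBIC))
E
```

```text
t 30.57 z 0.1514 yaw -40.7 tip [0.5738 0.1249 0.072 ] ctr shift mm [-0.7  1.4] F [-0.6  0.1  2. ] T [-0.13  0.28  0.05] tilt [ 0.026 -0.004]
t 30.95 z 0.1514 yaw -53.1 tip [0.5735 0.125  0.072 ] ctr shift mm [-0.7  1.4] F [-0.9 -0.2  1.7] T [-0.2   0.3   0.14] tilt [ 0.026 -0.005]
[0.5715 0.1253 0.1513] [ 0.221  0.432  0.066  1.18  -0.01   1.145]
side TCP px 330.6 163.28
crop 290 113
top TCP px 279.41 200.93
crop 239 150
```

View pics/z7.png

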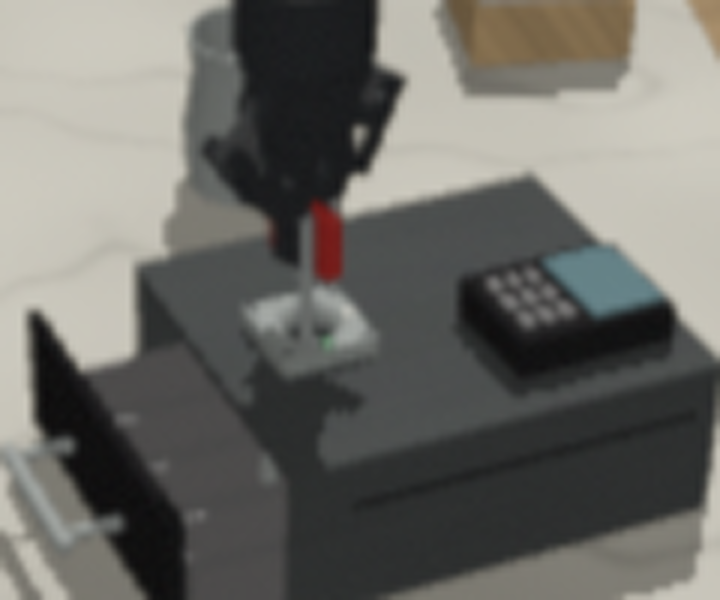

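The drawer is out, with its front at crop (100,440). I'll release and retreat straight up.

```bash
python3 -m crank '[[[0,0,0,0,180],[0,0,0,0,100],[0,0,0,0,0],[0,0,0,0,0],[0,0,0,0,0],[0,0,0,0,0]]]'; python3 ctr.py
```

```text
clock: 31.8
eef_pos: [0.5713, 0.1256, 0.1503]
tool_rot: [0.444, 0.896, 0.004, 0.012]
ft_force: [-0.6, -0.2, 0.0]
grip_width: 0.0856
t 31.8 z 0.1503 yaw -52.8 tip [0.5734 0.1252 0.0709] ctr shift mm [-1.   1.4] F [-0.6 -0.2  0. ] T [-0.04  0.04 -0.01] tilt [ 0.025 -0.004]
```

```bash
python3 -m crank '[[[0,0,-10,0,0],[0,0,-20,0,0],[0,0,-30,0,0],[0,0,-40,0,0],[0,0,-40,0,0],[0,0,0,0,0],[0,0,0,0,0]]]'; python3 snap.py 8; python3 - <<'E'
from h import *
S=dict(np.load("side8.npz"))
im=S["img"]; cv2.imwrite("pics/full8.png",im)
cv2.imwrite("pics/z8.png",cv2.resize(im[120:220,280:400],None,fx=6,fy=6,interpolation=cv2.INTER_CUBIC))
hsv=cv2.cvtColor(im,cv2.COLOR_BGR2HSV)
vv,uu=np.mgrid[:400,:640];P=back(S,uu,vv,S["depth"].astype(float))
red=((hsv[...,0]<8)|(hsv[...,0]>172))&(hsv[...,1]>150)&(np.hypot(P[...,0]-.57,P[...,1]-.125)<.06)
Q=P[red];print(red.sum(),Q.mean(0).round(4),np.percentile(Q,[2,98],axis=0).round(4))
# shifts of bystanders
a=dict(np.load("side0.npz"))["img"]; d=cv2.absdiff(a,im).max(2)>40
for k,st,ce in comps(d,15): print(st,ce.round(0))
E
```

```text
clock: 32.67
eef_pos: [0.5675, 0.1261, 0.2981]
tool_rot: [0.444, 0.896, 0.005, 0.013]
ft_force: [0.5, 1.4, -0.8]
grip_width: 0.0855
[0.5674 0.1261 0.2978] [ 0.224  0.372  0.357  1.53  -0.01   1.145]
side TCP px 330.19 122.55
crop 290 72
top TCP px 276.97 197.0
crop 236 147
118 [0.5729 0.1193 0.1731] [[0.5577 0.1042 0.1535]
 [0.5895 0.139  0.1923]]
[ 53   0  15  76 172] [60. 37.]
[ 62   0  43  63 780] [83. 24.]
[ 86   0  12  18 105] [93.  6.]
[134   0  17   8 101] [141.   3.]
[ 131    0   75  115 4565] [169.  55.]
[199   0  25   5 103] [210.   2.]
[323   0  19   4  60] [331.   1.]
[311   4  38  38 519] [324.  24.]
[ 90  12  12  30 111] [96. 27.]
[ 62  16  22  35 108] [73. 33.]
[ 72  40  23  40 302] [83. 63.]
[ 309   41   42   82 1885] [329.  83.]
[121  63  19  43 199] [127.  79.]
[ 99  64  10  26 118] [104.  77.]
[  70   79   44  114 2132] [ 95. 147.]
[117  88  13  21  82] [122.  98.]
[ 59  90  25  15 188] [68. 96.]
[136  92   8  11  38] [139.  98.]
[131  97  10  18  74] [135. 107.]
[ 61 102  14  18 110] [ 66. 109.]
[ 115  105   48   66 1497] [140. 132.]
[ 66 120  12  28 221] [ 71. 134.]
[326 150  12  16 127] [331. 158.]
[154 155  16  39 488] [161. 174.]
[ 277  168   51   73 1826] [302. 204.]
[163 170  34  46 594] [177. 193.]
[112 175  40  29 862] [132. 189.]
[324 175   8   4  16] [328. 177.]
[100 234  26  20 157] [111. 246.]
[290 236  42  40 689] [310. 255.]
[   4  253  100  106 5322] [ 65. 318.]
[351 255  21  21 289] [361. 263.]
[149 261  11  20 110] [154. 269.]
[ 105  276  183  111 9585] [182. 331.]
[349 278  19   8  82] [359. 282.]
[345 306  19   8 115] [354. 309.]
```

View pics/full8.png

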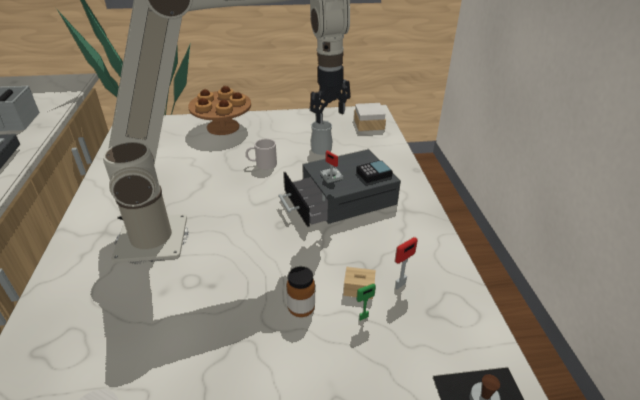

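View pics/z8.png

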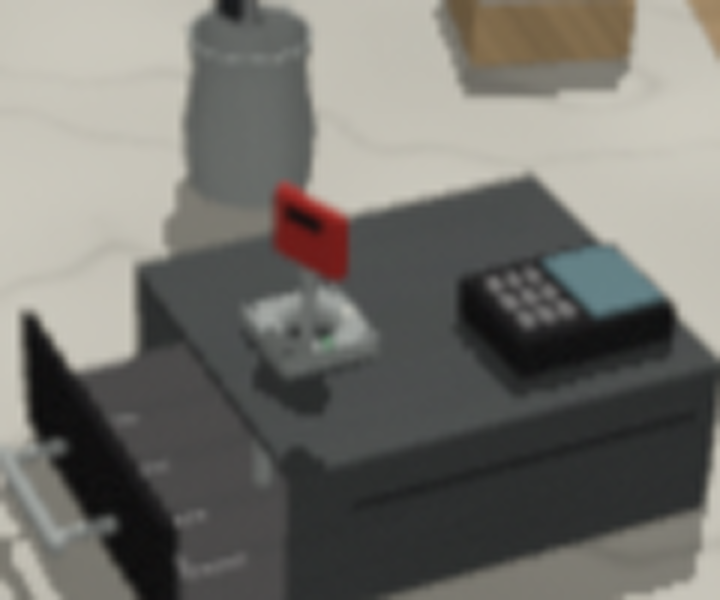

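The key stands in the lock with its bow top at about 0.191 m (0.190 expected when home). The drawer is out, and the jug, mug, jar and reader are where they were. I'll hand it in.

```bash
python3 - <<'E'
from workcell import bot
print(bot.job_done()); print(bot.get_obs()["clock"])
E
```

```text
the job is handed in; nothing more can be done
None
the job is handed in; nothing more can be done
```

The key is fully home in the lock and turned, the drawer has sprung out, and the gripper has let go. I handed the job in at about 33 s, with the open gripper 15 cm above the point where it let go.

- **Key:** I took the smaller red key from the rest and left the green and the larger red ones alone. The first two sweeps, pressing the plug at about 6 N, missed the keyway because the tip was about 1 mm off centre. I found the bore's centre by touching its walls and swept again. The key dropped in at about 5° in the world frame, roughly 11° clockwise of the housing's x axis. It went down until the arm read the tip at z = 0.072 m, the depth given for fully home.
- **Turn:** I turned it to about 69° clockwise of the housing's x axis, against about 0.15 N·m. The drawer was out in the next picture.
- **Last checks:** The bow's top measured about 0.192 m against 0.190 m expected, which is within the camera's error. In the side picture the jar, mug, jug and reader looked unmoved. I did not measure how far out the drawer is.
- **Disagreements:** The tool stayed tilted by up to about 1.8° during the insertion. The two cameras differed by 4 to 5 mm on the positions of the rest and the lock, and touch settled the lock's position.

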